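# Unlock the polishing unit's guard and hold it half open

### The job

Draw the locking bar out sideways from the two staples on the front of the polishing unit and lay it flat inside the rectangular wooden tray while the guard is still shut. Then lift the hinged guard by its grip and hold it half open, at 45 degrees, so that I can change the buff with both hands. The guard falls shut if it is let go: finish while still holding it there with the gripper, and do not push the other things on the bench about.

Things in the scene. Friction and masses are not known exactly. Their poses are not given: they have to be found in the camera images.
- housing: Fixed polishing unit: grey steel open-topped box, 180 (x) x 200 (y) x 115 mm high, walls 4 mm. Origin: centre of its underside, on the bench; its front faces its own -x (towards the robot), its +y is to the left. On the front, two steel staples (plates 6 mm thick along y, with 13 mm square eyes, at y = +45 and +95 mm, reaching 26 mm out in front of the box and up to 142 mm above the bench) carry the locking bar. A buff on a spindle is inside.
- guard (a joint): Opening angle of the guard, rad: 0 shut (level), 0.785 is 45 degrees, stops at 1.4. It is a flat steel lid 180 x 200 x 6 mm, about 0.5 kg, hinged along the box's far (+x) top edge; its front edge rises. Nothing keeps it up: it falls shut from any angle. While the locking bar is in, it lies over a lug of the guard and keeps it shut.
- guard_hinge (a point): Point on the guard's hinge line, above the middle of the box's far top edge (115 mm above the bench). The frame turns with the guard: y lies along the hinge, -x points along the lid to its front edge.
- guard_grip (a point): Centre of the guard's black grip: a block 36 (along the lid, x) x 20 wide (y) x 12 mm thick, sticking out in front of the lid's front edge; it spans 14 to 50 mm from that edge. When shut it is level, 118.5 mm above the bench, with free air below. It lies 212 mm from the hinge line and 30 mm to the right (-y) of the lid's middle. Axes turn with the guard; it can be pinched from above across its 20 mm width (y), and swivels between the fingers as the guard turns.
- bar_head (a point): Centre of the locking bar's head: an upright black block 16 (x) x 22 (y) x 30 mm high (z), standing free beyond the left side of the box. The steel shank, 9 mm square and 105 mm long (75 g in all with the head), runs from the head along the bar's -y through both staples. At the start the bar's axes are parallel to the housing's, the head about 0.13 m above the bench; the bar comes out along its own +y, and is clear of the staples after 90 mm (at most).
- bar_mid (a point): Middle of the locking bar's overall length (127 mm), on the shank's axis, 51 mm from the head's centre towards -y; same axes as the head.
- tray: Fixed rectangular shallow wooden tray, 180 (x) x 120 (y) x 22 mm high, wall and floor 5 mm; origin at the centre of its underside on the bench. It stands to the left or to the right of the polishing unit.
- dish: White round dish, 100 mm across, 30 mm high (not the tray): leave alone. Origin at its underside.
- screwdriver: Screwdriver lying near the robot: leave alone.
- jar: Jar, 60 mm across, 75 mm high: leave alone. Origin at its underside.
- ring_stand: Tapered wooden ring stand, 70 mm foot, 90 mm high: leave alone. Origin at its underside.
- steel_block: Steel bench block, 60 x 60 x 22 mm, in front of the unit: leave alone. Origin at its underside.
Mind the look-alikes: they are no part of the job. What is shaped like the part that bears bar_head but green or turquoise is not meant.

How it is judged:
On the way, in this order (a step that is already met when the one before it is completed fails the run):
1. the locking bar is drawn out of both staples, the guard shut (y of bar_mid in the frame of housing above 0.16 m and value of joint guard below 0.1 rad), for 0.05 s.
2. the locking bar lies in the tray, let go, the guard still shut (x of bar_mid in the frame of tray between -0.07 and 0.07 m and y of bar_mid in the frame of tray between -0.045 and 0.045 m and z of bar_mid in the frame of tray below 0.026 m and z of bar_head in the frame of tray below 0.03 m and contact force between bar and the fingers below 0.05 N and linear speed of bar below 0.03 m/s and value of joint guard below 0.1 rad), for 0.2 s.
At the end, for the whole second after the job is handed in: The guard stands still at 45 degrees, within 6 degrees (0.68 to 0.89 rad), held by the gripper's fingers (more than 0.8 N on them), and the locking bar lies at rest within the tray, let go (value of joint guard between 0.68 and 0.89 rad and velocity of joint guard between -0.05 and 0.05 rad/s and contact force between guard and the fingers above 0.8 N and contact force between guard and bar below 0.05 N and x of bar_mid in the frame of tray between -0.07 and 0.07 m and y of bar_mid in the frame of tray between -0.045 and 0.045 m and z of bar_mid in the frame of tray below 0.026 m and z of bar_head in the frame of tray below 0.03 m and contact force between bar and the fingers below 0.05 N and linear speed of bar below 0.03 m/s); the arm keeps its last pose, push and grip.
It fails at once if another thing on the bench (dish, screwdriver, jar, ring stand, steel block) is pushed more than 30 mm (distance of any of dish, screwdriver, jar, ring_stand, steel_block from where it was at the start of the episode above 0.03 m).
It also fails if it takes over 69 s, if anything falls off the work surface, if the arm or the gripper's body presses on something with over 40 N, if the wrist force passes 120 N, or if a joint passes its speed limit or range.

### The arm

A 7-joint arm with a two-finger parallel gripper is mounted at the origin on the work surface. World frame = base frame: x ahead of the robot, y to its left, z up, the work surface at z = 0. Lengths are in m, angles in rad, forces in N, time in s.
With the tool pointing down it reaches from about 0.425 to 0.825 m from the base axis. Payload 3.6 kg.
Tool frame: the origin (TCP) lies at the very end of the fingers, on their centre line; the grasp point (between the pads) lies 19 mm behind it; z points along the fingers, y is the line along which they close (so a half turn about z gives the same grasp; the last joint's range is limited). The gripper opens to 93 mm and grips with 3 to 60 N. Pads are 15 mm wide; open, the fingers measure 128 mm over their backs; the gripper's body (75 mm by 188 mm) begins 65 mm behind the grasp point.
Start: joints at [1.25, 0.615, -0.013, 1.423, 0.008, 1.103, -0.04], TCP at [0.189, -0.622, 0.219] pointing down, gripper open.
Joint ranges: [-3.12, 3.12], [-0.3, 2.06], [-1.34, 1.32], [0.26, 2.42], [-1.36, 4.5], [0.01, 1.98], [-2.84, 2.84]. Speed limits (rad/s): [2.79, 2.79, 3.14, 3.14, 3.14, 3.14, 3.14].

### API

Orientations are given as a rotation vector (axis times angle).
In Python, from station import state, read_camera, get_calibration, finish_job gives the robot as it stands.
- The arm moves only by the shell command python3 -m creep 'ROWS' [FORCE]. ROWS is JSON, a list of rows, each an object of numbers: "dx", "dy", "dz": the shift along the tool's x, y, z in mm; "rx", "ry", "rz": the turn, a rotation vector about the tool's x, y, z in degrees; "gripper": the closure, from 0 (fully open) to 1 (shut). A call has 1 to 20 rows; each row is the pose to reach, as a shift and turn from the pose commanded when the call began, along the tool's axes at that moment; what a row does not reach only later rows make up. A row lasts 1/12 s, in which the tool goes at most 41.7 mm and 7.16 degrees, less where a joint would pass 70% of its speed; a pose out of reach is approached as far as the arm can. A call with a gripper value outside its range is refused whole. The fingers move at their own pace and stop on an object; FORCE is the grip in N (left out, the last holds). Time passes only in rows, so rows that repeat a pose let the fingers close. It gives the time, the measured TCP pose, the force, the opening and the grip force at its end, in the units of the state.
- state(): the state, without advancing time (a new reading comes with each control period).
- read_camera(name): name is "scene" or "side" or "wrist"; returns the picture (400x640x3 uint8, blue, green, red); there is no depth.
- get_calibration(name): a dict with "intrinsics" (3x3 intrinsics, pixels), "dist_coeffs" ([k1, k2, p1, p2, k3] as OpenCV has them; the pictures are not rectified), "extrinsics" (4x4, takes a point from camera to world coordinates). Camera axes: x right, y down, z forward; pixel columns grow to the right and rows downward; lengths in m; the calibration is good to about 2 mm. A picture is of the moment at which its call begins: read the wrist's pose just before it. get_calibration takes no time and is no camera call; for the wrist camera it gives the pose at the moment of the call.
- finish_job(): hands the job in; it is judged then, once.
The state is a dict: "time": time; "qpos": joint angles; "dq": joint speeds; "tau": joint torques, N m; "position": TCP position; "eef_rot": TCP orientation; "wrist_force": force on the tool from outside, world axes, zero at the start; "wrist_torque": the same for the moment, N m; "finger_gap": opening from 0.0 (shut) to 1.0 (fully open); "grasp_force": force on a finger pad.
Only numpy, scipy, OpenCV 4.12 (cv2) and the standard library are available. Lean on these libraries where they do the work, as an engineer would, in place of code of your own. Each camera call takes 0.05 s, during which the arm holds its last target. There are 200 camera calls.

## Working session

There is one attempt and no reset: what is moved stays moved. The work goes in short steps, Python scripts to look and compute and a shell command to move; the robot and the scene stay as the last step left them, time stands still between calls to the robot, and variables do not carry over. Pictures are saved under pics/ and viewed, at most 12 in all, crops included, and the job is handed in when it is done.

```bash
mkdir -p pics; ls; python3 - <<'E'
from station import *
import cv2,numpy as np
np.set_printoptions(precision=4,suppress=True)
for n in ["scene","side"]:
    cv2.imwrite(f"pics/{n}0.png",read_camera(n)); c=get_calibration(n); print(n,c)
s=state();print(s)
E
```

```text
pics
scene {'intrinsics': array([[362.0095,   0.    , 315.1708],
       [  0.    , 362.0095, 199.655 ],
       [  0.    ,   0.    ,   1.    ]]), 'dist_coeffs': array([-0.0447,  0.    ,  0.    ,  0.    ,  0.    ]), 'extrinsics': array([[ 0.0235,  0.6531, -0.7569,  1.383 ],
       [ 0.9997, -0.0211,  0.0127,  0.065 ],
       [-0.0077, -0.7569, -0.6534,  0.8858],
       [ 0.    ,  0.    ,  0.    ,  1.    ]])}
side {'intrinsics': array([[398.8355,   0.    , 327.6174],
       [  0.    , 398.8355, 196.3581],
       [  0.    ,   0.    ,   1.    ]]), 'dist_coeffs': array([0.0095, 0.    , 0.    , 0.    , 0.    ]), 'extrinsics': array([[-0.845 , -0.4306,  0.3171,  0.1394],
       [-0.5347,  0.6727, -0.5114,  0.6792],
       [ 0.0069, -0.6017, -0.7987,  1.0098],
       [ 0.    ,  0.    ,  0.    ,  1.    ]])}
{'time': 0.1, 'qpos': array([ 1.2495,  0.6158, -0.0126,  1.4247,  0.0081,  1.1034, -0.0404]), 'dq': array([ 0.0002, -0.0016, -0.0002, -0.0035, -0.0013,  0.0006, -0.0003]), 'tau': array([  0.0016, -46.0036,   0.2104, -16.6243,  -0.0611,   0.0169,
         0.0001]), 'position': array([ 0.1886, -0.6213,  0.2176]), 'eef_rot': array([-3.1053, -0.4611,  0.0006]), 'wrist_force': array([-0.0264, -0.5123, -0.4008]), 'wrist_torque': array([-0.0031, -0.0033,  0.0316]), 'grasp_force': 0.0, 'finger_gap': 1.0023497991063912}
```

View pics/scene0.png

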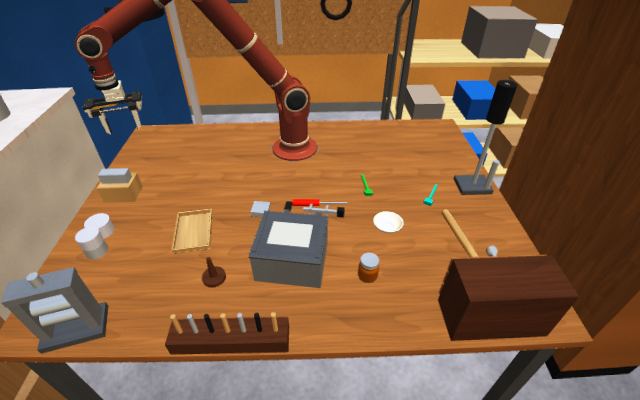

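View pics/side0.png

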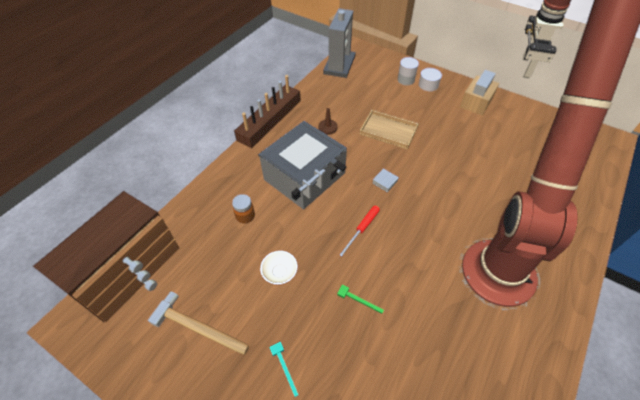

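Scene: unit at about (290,245) with its front facing the robot. The black bar head is on the unit's left, at scene (340,212) and side (296,193). The grip is black at scene (288,206). The wooden tray is on the right, at scene (193,230) and side (390,128).

The candidates for the bar are the black head in the staples, the green look-alike at scene (367,185) and the turquoise one at (431,194). Only the black one sits in the staples, so I'll confirm it in an enlarged crop.

```bash
python3 - <<'E'
import cv2,numpy as np
a=cv2.imread("pics/scene0.png")[185:295,240:360]; b=cv2.imread("pics/side0.png")[115:215,250:360]
a=cv2.resize(a,(400,367),interpolation=cv2.INTER_CUBIC); b=cv2.resize(b,(400,364),interpolation=cv2.INTER_CUBIC)
o=np.zeros((367,800,3),np.uint8);o[:,:400]=a;o[:364,400:]=b
cv2.imwrite("pics/crop1.png",o)
E
```

```text
(no output)
```

View pics/crop1.png

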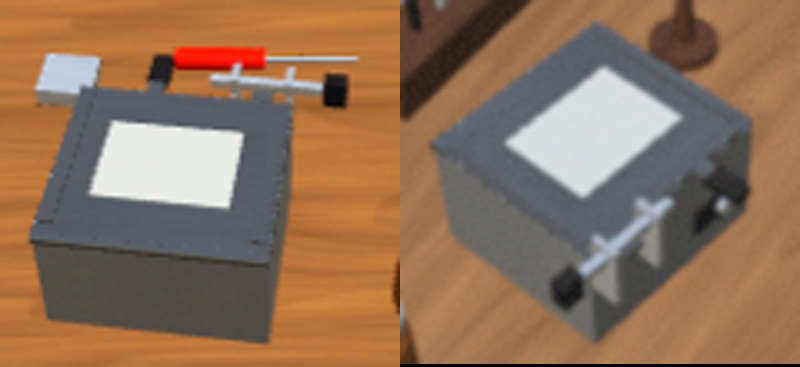

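The crop confirms it: the black head at scene (340.8,212) and side (295.9,194.2) is on the shank that passes through both staples. The grip is at scene (288.3,206) and side (340.2,167.8).

```bash
cat > h.py <<'E'
from station import *
import cv2,numpy as np
from scipy.spatial.transform import Rotation as R
np.set_printoptions(precision=4,suppress=True)
def ray(n,uv,c=None):
    c=c or get_calibration(n)
    p=cv2.undistortPoints(np.float64(uv).reshape(-1,1,2),c["intrinsics"],c["dist_coeffs"])[:,0]
    T=c["extrinsics"]; d=np.c_[p,np.ones(len(p))]@T[:3,:3].T
    return T[:3,3],d/np.linalg.norm(d,axis=1)[:,None]
def plane(n,uv,z,c=None):
    o,d=ray(n,uv,c); return o+d*((z-o[2])/d[:,2])[:,None]
def tri(*obs):
    A=np.zeros((3,3));b=np.zeros(3)
    for n,uv in obs:
        o,d=ray(n,uv);P=np.eye(3)-np.outer(d[0],d[0]);A+=P;b+=P@o
    return np.linalg.solve(A,b)
E
python3 - <<'E'
from h import *
A=cv2.imread("pics/scene0.png");B=cv2.imread("pics/side0.png")
def white(img,x0,x1,y0,y1):
    m=np.zeros(img.shape[:2],np.uint8); m[y0:y1,x0:x1]=(img[y0:y1,x0:x1].min(2)>170)*255
    return m
def rect(m):
    c=max(cv2.findContours(m,0,1)[0],key=cv2.contourArea); return cv2.convexHull(c)[:,0]
def rep(nm,n,m,z):
    p=plane(n,rect(m),z)[:,:2]; r=cv2.minAreaRect(np.float32(p)); print(nm,n,r)
rep("paper","scene",white(A,262,318,218,252),.121); rep("paper","side",white(B,275,332,130,172),.121)
s=lambda x,y:(x/3.3333+240-.35,y/3.336+185-.35); t=lambda x,y:((x-400)/3.636+250-.35,y/3.64+115-.35)
print("head",tri(("scene",s(336,90)),("side",t(567,288)))); print("grip",tri(("scene",s(161,70)),("side",t(728,192))))
print("shank end",tri(("scene",s(212,79)),("side",t(668,204))))
print("lid scene",plane("scene",[s(30,238),s(268,262),s(292,103),s(83,87)],.121))
print("lid side",plane("side",[t(597,22),t(430,145),t(750,122),t(593,252)],.121))
for n,I,(x0,x1,y0,y1) in (("scene",A,(165,222,202,260)),("side",B,(352,426,105,152))):
    h=cv2.cvtColor(I,cv2.COLOR_BGR2HSV); print(n,"tray hsv",h[(y0+y1)//2,(x0+x1)//2],"bench",h[y0+2,x0+2])
    m=np.zeros(I.shape[:2],np.uint8); m[y0:y1,x0:x1]=((h[...,2]>165))[y0:y1,x0:x1]*255
    m=cv2.morphologyEx(m,cv2.MORPH_OPEN,np.ones((3,3))); rep("tray",n,m,.015)
for nm,n,uv in (("jar","scene",(369,275)),("rs","scene",(213,276)),("block","scene",(260,208)),("sdtip","scene",(347,204)),("sdend","scene",(292,203)),("dish","scene",(388,222))): print(nm,plane(n,[uv],.01))
E
```

```text
paper scene ((0.6454414129257202, 0.003211498260498047), (0.12088807672262192, 0.09069004654884338), 81.11949157714844)
paper side ((0.6506249308586121, 0.0018104836344718933), (0.12017187476158142, 0.08923624455928802), 81.0412368774414)
head [0.5677 0.1563 0.131 ]
grip [ 0.5205 -0.0057  0.1168]
shank end [0.5487 0.0426 0.1302]
lid scene [[ 0.7282 -0.1085  0.121 ]
 [ 0.7589  0.0869  0.121 ]
 [ 0.573   0.1153  0.121 ]
 [ 0.545  -0.0797  0.121 ]]
lid side [[ 0.7222 -0.1086  0.121 ]
 [ 0.7546  0.0897  0.121 ]
 [ 0.544  -0.0768  0.121 ]
 [ 0.576   0.1107  0.121 ]]
scene tray hsv [ 19 119 231] bench [ 14 178 176]
tray scene ((0.5085150599479675, -0.3457152843475342), (0.31729575991630554, 0.20526322722434998), 9.770364761352539)
side tray hsv [ 17  95 213] bench [ 14 135 159]
tray side ((0.5090678334236145, -0.32708367705345154), (0.1740858405828476, 0.29136961698532104), 10.470968246459961)
jar [[0.7179 0.2347 0.01  ]]
rs [[ 0.7087 -0.2322  0.01  ]]
block [[ 0.4082 -0.1184  0.01  ]]
sdtip [[0.3965 0.1976 0.01  ]]
sdend [[ 0.3845 -0.0033  0.01  ]]
dish [[0.4947 0.3308 0.01  ]]
```

```bash
cat >> h.py <<'E'
def go(pos,yvec,zvec=(0,0,-1)):
    """delta (tool axes, mm/deg) from measured pose to TCP=pos, tool y along yvec"""
    s=state(); R0=R.from_rotvec(s["eef_rot"]).as_matrix()
    z=np.array(zvec,float);y=np.array(yvec,float);y-=z*(y@z);y/=np.linalg.norm(y);R1=np.c_[np.cross(y,z),y,z]
    print("d mm",np.round(R0.T@(np.array(pos)-s["position"])*1000,1),"r deg",np.round(R.from_matrix(R0.T@R1).as_rotvec(degrees=True),1))
E
python3 - <<'E'
from h import *
s=state();print(R.from_rotvec(s["eef_rot"]).as_matrix())
go((.5677,.1563,.22),(.988,-.1547,0));go((.5677,.1563,.22),(-.988,.1547,0));go((.45,-.25,.3),(.988,-.1547,0))
A=cv2.imread("pics/scene0.png");B=cv2.imread("pics/side0.png")
for n,I,(x0,x1,y0,y1) in (("scene",A,(165,222,202,260)),("side",B,(352,426,105,152))):
    h=cv2.cvtColor(I,cv2.COLOR_BGR2HSV).astype(int)
    m=np.zeros(I.shape[:2],np.uint8); m[y0:y1,x0:x1]=((h[...,2]>190)&(h[...,0]>14))[y0:y1,x0:x1]*255
    m=cv2.morphologyEx(m,cv2.MORPH_OPEN,np.ones((3,3)))
    c=max(cv2.findContours(m,0,1)[0],key=cv2.contourArea); print(n,cv2.boundingRect(c))
    for z in(.005,.022): print(z,cv2.minAreaRect(np.float32(plane(n,c[:,0],z)[:,:2])))
E
```

```text
[[ 0.9569  0.2906 -0.0007]
 [ 0.2906 -0.9569  0.0022]
 [-0.0001 -0.0023 -1.    ]]
d mm [ 588.7 -633.9   -1. ] r deg [ -0.1  -0.1 -64.2]
d mm [ 588.7 -633.9   -1. ] r deg [ -0.1   0.1 115.8]
d mm [ 358.  -279.5  -81.8] r deg [ -0.1  -0.1 -64.2]
scene (175, 213, 36, 37)
0.005 ((0.5083624720573425, -0.33786529302597046), (0.16057996451854706, 0.1102394387125969), 8.414487838745117)
0.022 ((0.5252424478530884, -0.3300894498825073), (0.1574808806180954, 0.10811182856559753), 8.414471626281738)
side (366, 117, 49, 27)
0.005 ((0.5131880640983582, -0.33816033601760864), (0.1689879447221756, 0.09476976841688156), 11.981098175048828)
0.022 ((0.5068642497062683, -0.32094860076904297), (0.16612893342971802, 0.09316644817590714), 11.981099128723145)
```

```bash
python3 -m creep '[{"dx":40,"dy":-30,"dz":-20,"rz":-7},{"dx":70,"dy":-50,"dz":-40,"rz":-14},{"dx":100,"dy":-75,"dz":-60,"rz":-21},{"dx":130,"dy":-95,"dz":-80,"rz":-28},{"dx":160,"dy":-118,"dz":-95,"rz":-35},{"dx":190,"dy":-140,"dz":-110,"rz":-42},{"dx":220,"dy":-160,"dz":-125,"rz":-49},{"dx":250,"dy":-185,"dz":-130,"rz":-56},{"dx":280,"dy":-210,"dz":-130,"rz":-64},{"dx":310,"dy":-225,"dz":-130,"rz":-64},{"dx":310,"dy":-225,"dz":-130,"rz":-64},{"dx":310,"dy":-225,"dz":-130,"rz":-64},{"dx":310,"dy":-225,"dz":-130,"rz":-64}]'
python3 - <<'E'
from h import *
s=state();c=get_calibration("wrist");I=read_camera("wrist");cv2.imwrite("pics/w1.png",I)
np.savez("w1.npz",**c);print(c["extrinsics"],s["qpos"])
go((.5677,.1563,.25),(.988,-.1547,0))
E
```

```text
[[ 0.2891 -0.9155 -0.28    0.2664]
 [-0.9573 -0.2775 -0.0809 -0.5998]
 [-0.0036  0.2914 -0.9566  0.3835]
 [ 0.      0.      0.      1.    ]] [ 1.2495  0.6158 -0.0126  1.4247  0.0081  1.1034 -0.0404]
d mm [ 588.6 -634.1  -31. ] r deg [ -0.1  -0.1 -64.2]schema error: expected keys dx, dy, dz, rx, ry, rz, gripper
```

View pics/w1.png

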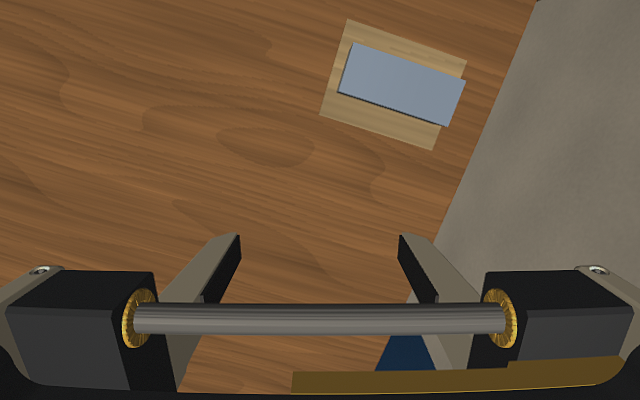

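The call was refused because every key is needed. The wrist picture shows only the bench near the start pose, so nothing has moved.

```bash
python3 -m creep '[{"dx":30,"dy":-25,"dz":-15,"rx":0,"ry":0,"rz":-7,"gripper":0},{"dx":60,"dy":-48,"dz":-30,"rx":0,"ry":0,"rz":-14,"gripper":0},{"dx":90,"dy":-70,"dz":-45,"rx":0,"ry":0,"rz":-21,"gripper":0},{"dx":120,"dy":-92,"dz":-60,"rx":0,"ry":0,"rz":-28,"gripper":0},{"dx":150,"dy":-115,"dz":-70,"rx":0,"ry":0,"rz":-35,"gripper":0},{"dx":180,"dy":-138,"dz":-80,"rx":0,"ry":0,"rz":-42,"gripper":0},{"dx":210,"dy":-160,"dz":-80,"rx":0,"ry":0,"rz":-49,"gripper":0},{"dx":240,"dy":-185,"dz":-80,"rx":0,"ry":0,"rz":-56,"gripper":0},{"dx":270,"dy":-210,"dz":-80,"rx":0,"ry":0,"rz":-64,"gripper":0},{"dx":300,"dy":-235,"dz":-80,"rx":0,"ry":0,"rz":-64,"gripper":0},{"dx":330,"dy":-260,"dz":-80,"rx":0,"ry":0,"rz":-64,"gripper":0},{"dx":355,"dy":-290,"dz":-80,"rx":0,"ry":0,"rz":-64,"gripper":0},{"dx":380,"dy":-320,"dz":-80,"rx":0,"ry":0,"rz":-64,"gripper":0},{"dx":400,"dy":-350,"dz":-80,"rx":0,"ry":0,"rz":-64,"gripper":0},{"dx":425,"dy":-380,"dz":-80,"rx":0,"ry":0,"rz":-64,"gripper":0},{"dx":450,"dy":-410,"dz":-80,"rx":0,"ry":0,"rz":-64,"gripper":0},{"dx":470,"dy":-440,"dz":-80,"rx":0,"ry":0,"rz":-64,"gripper":0},{"dx":490,"dy":-470,"dz":-80,"rx":0,"ry":0,"rz":-64,"gripper":0},{"dx":510,"dy":-500,"dz":-80,"rx":0,"ry":0,"rz":-64,"gripper":0},{"dx":520,"dy":-530,"dz":-80,"rx":0,"ry":0,"rz":-64,"gripper":0}]'
python3 - <<'E'
from h import *
print(state()["qpos"]);go((.5677,.1563,.25),(.988,-.1547,0));go((.54,.06,.28),(.988,-.1547,0))
E
```

```text
time: 1.82
position: [0.5334, 0.0386, 0.2982]
eef_rot: [-2.39, -2.038, -0.001]
wrist_force: [-0.3, 1.0, -0.1]
finger_gap: 1.0
grasp_force: 0.0
[ 0.215   0.3956 -0.4806  1.6227  0.1937  1.1705 -0.4681]
d mm [121.6  15.2  48.4] r deg [ 0.  -0.1 -0.2]
d mm [22.2  3.1 18.3] r deg [ 0.  -0.1 -0.2]
```

```bash
python3 - <<'E'
from h import *
c=get_calibration("wrist");I=read_camera("wrist");cv2.imwrite("pics/w2.png",I);np.savez("w2.npz",**c)
E
```

```text
(no output)
```

View pics/w2.png

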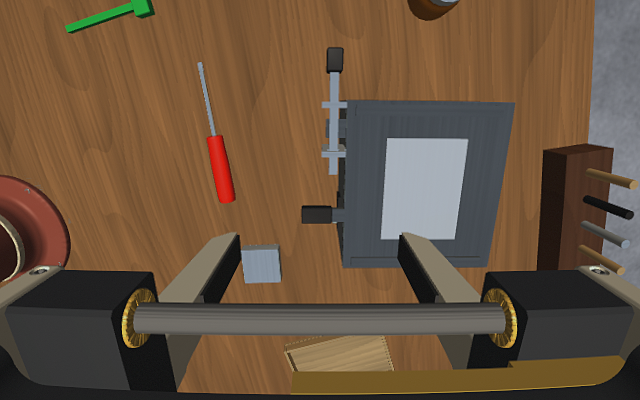

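The wrist view shows the black head at (335,60) with the shank running down through the staples to (333,172). The grip is at (317,214) and a corner of the tray at (340,355).

```bash
python3 - <<'E'
from h import *
I=cv2.imread("pics/w2.png");c=dict(np.load("w2.npz"))
def mask(x0,x1,y0,y1,t=60):
    m=np.zeros(I.shape[:2],np.uint8);m[y0:y1,x0:x1]=(I[y0:y1,x0:x1].max(2)<t)*255;return m
for nm,b in(("head",(318,352,36,84)),("grip",(295,334,200,228))):
    k=max(cv2.findContours(mask(*b),0,1)[0],key=cv2.contourArea);x,y,w,h=cv2.boundingRect(k);print(nm,x,y,w,h,cv2.contourArea(k))
    if nm=="head":
        P=plane("wrist",[(x,y),(x+w-1,y),(x+w/2-.5,y)],.146,c);print(P)
    else: print(plane("wrist",[(x,y+h/2),(x+w/2-.5,y+h/2-.5),(x+w,y+h/2)],.1245,c))
for r in (48,52,56,60,64,68,72): print(r,I[r,335].tolist())
# shank: bright pixels per row
pts=[]
for r in list(range(80,100))+list(range(110,148))+list(range(160,172)):
    row=I[r,322:346].min(1);g=np.where(row>120)[0]+322
    if len(g)>3: pts.append((g.mean(),r))
p=np.array(pts);P=plane("wrist",p,.1355,c);v=np.polyfit(P[:,1],P[:,0],1);print("shank x=a*y+b",v,np.degrees(np.arctan(v[0])),P[0],P[-1],np.abs(np.polyval(v,P[:,1])-P[:,0]).max())
E
```

```text
head 327 48 17 26 352.5
[[0.5613 0.1653 0.146 ]
 [0.5762 0.1629 0.146 ]
 [0.5688 0.1641 0.146 ]]
grip 302 206 32 17 464.0
[[ 0.5065 -0.003   0.1245]
 [ 0.5244 -0.0052  0.1245]
 [ 0.5432 -0.0089  0.1245]]
48 [51, 51, 49]
52 [58, 61, 62]
56 [55, 58, 61]
60 [54, 57, 58]
64 [52, 53, 56]
68 [48, 50, 53]
72 [138, 126, 116]
shank x=a*y+b [0.1616 0.5421] 9.180769446215127 [0.5642 0.1364 0.1355] [0.549  0.0448 0.1355] 0.000607516260208163
```

```bash
python3 - <<'E'
from h import *
go((.567,.1545,.120),(.987,-.159,0))
E
```

```text
d mm [109.3  19.3 179.6] r deg [-0.1 -0.5  0.8]
```

```bash
python3 -m creep '[{"dx":30,"dy":5,"dz":0,"rx":0,"ry":0,"rz":0.5,"gripper":0.4},{"dx":60,"dy":10,"dz":0,"rx":0,"ry":0,"rz":0.5,"gripper":0.4},{"dx":90,"dy":16,"dz":15,"rx":0,"ry":0,"rz":0.5,"gripper":0.4},{"dx":109,"dy":19,"dz":40,"rx":0,"ry":0,"rz":0.5,"gripper":0.4},{"dx":109,"dy":19,"dz":70,"rx":0,"ry":0,"rz":0.5,"gripper":0.4},{"dx":109,"dy":19,"dz":100,"rx":0,"ry":0,"rz":0.5,"gripper":0.4},{"dx":109,"dy":19,"dz":120,"rx":0,"ry":0,"rz":0.5,"gripper":0.4},{"dx":109,"dy":19,"dz":130,"rx":0,"ry":0,"rz":0.5,"gripper":0.4},{"dx":109,"dy":19,"dz":130,"rx":0,"ry":0,"rz":0.5,"gripper":0.4},{"dx":109,"dy":19,"dz":130,"rx":0,"ry":0,"rz":0.5,"gripper":0.4}]'
python3 - <<'E'
from h import *
go((.567,.1545,.120),(.987,-.159,0))
c=get_calibration("wrist");I=read_camera("wrist");s=I[:,120:520]
cv2.imwrite("pics/w3.png",s)
E
```

```text
time: 2.7
position: [0.5688, 0.1409, 0.1691]
eef_rot: [2.4, 2.027, 0.001]
wrist_force: [-0.7, 0.3, -0.3]
finger_gap: 0.599
grasp_force: 0.0
d mm [13.1 -4.  49.1] r deg [ 0.  -0.  -0.5]
```

View pics/w3.png

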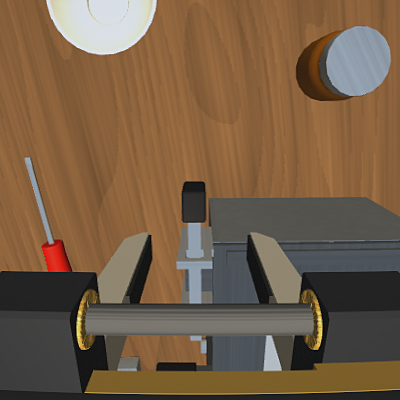

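The head is at full-frame (314,200), ahead of the fingers and slightly to the left, which agrees with the computed shift. I'll go down in two stages.

```bash
python3 -m creep '[{"dx":13,"dy":-4,"dz":0,"rx":0,"ry":0,"rz":-0.5,"gripper":0.4},{"dx":13,"dy":-4,"dz":15,"rx":0,"ry":0,"rz":-0.5,"gripper":0.4},{"dx":13,"dy":-4,"dz":30,"rx":0,"ry":0,"rz":-0.5,"gripper":0.4},{"dx":13,"dy":-4,"dz":42,"rx":0,"ry":0,"rz":-0.5,"gripper":0.4},{"dx":13,"dy":-4,"dz":49,"rx":0,"ry":0,"rz":-0.5,"gripper":0.4},{"dx":13,"dy":-4,"dz":49,"rx":0,"ry":0,"rz":-0.5,"gripper":0.4},{"dx":13,"dy":-4,"dz":49,"rx":0,"ry":0,"rz":-0.5,"gripper":0.4}]'
python3 - <<'E'
from h import *
go((.567,.1545,.120),(.987,-.159,0))
E
```

```text
time: 3.33
position: [0.5671, 0.1553, 0.1205]
eef_rot: [2.39, 2.039, 0.002]
wrist_force: [0.1, 0.3, 1.1]
finger_gap: 0.605
grasp_force: 0.0
d mm [-0.8  0.1  0.5] r deg [ 0.1 -0.1  0.1]
```

```bash
python3 -m creep '[{"dx":0,"dy":0,"dz":0,"rx":0,"ry":0,"rz":0,"gripper":0.8},{"dx":0,"dy":0,"dz":0,"rx":0,"ry":0,"rz":0,"gripper":1},{"dx":0,"dy":0,"dz":0,"rx":0,"ry":0,"rz":0,"gripper":1},{"dx":0,"dy":0,"dz":0,"rx":0,"ry":0,"rz":0,"gripper":1},{"dx":0,"dy":0,"dz":0,"rx":0,"ry":0,"rz":0,"gripper":1},{"dx":0,"dy":0,"dz":0,"rx":0,"ry":0,"rz":0,"gripper":1}]' 35; python3 -m creep '[{"dx":8,"dy":0,"dz":0,"rx":0,"ry":0,"rz":0,"gripper":1},{"dx":18,"dy":0,"dz":0,"rx":0,"ry":0,"rz":0,"gripper":1},{"dx":28,"dy":0,"dz":0,"rx":0,"ry":0,"rz":0,"gripper":1},{"dx":38,"dy":0,"dz":0,"rx":0,"ry":0,"rz":0,"gripper":1},{"dx":48,"dy":0,"dz":0,"rx":0,"ry":0,"rz":0,"gripper":1}]'
```

```text
time: 3.83
position: [0.5667, 0.1544, 0.1199]
eef_rot: [2.391, 2.038, 0.0]
wrist_force: [-0.5, 0.2, 0.3]
finger_gap: 0.22
grasp_force: 0.0
time: 4.25
position: [0.5742, 0.2035, 0.1197]
eef_rot: [-2.389, -2.039, -0.0]
wrist_force: [-0.2, -0.4, 2.0]
finger_gap: 0.17
grasp_force: 35.0
```

```bash
python3 -m creep '[{"dx":10,"dy":0,"dz":0,"rx":0,"ry":0,"rz":0,"gripper":1},{"dx":20,"dy":0,"dz":0,"rx":0,"ry":0,"rz":0,"gripper":1},{"dx":30,"dy":0,"dz":0,"rx":0,"ry":0,"rz":0,"gripper":1},{"dx":40,"dy":0,"dz":0,"rx":0,"ry":0,"rz":0,"gripper":1},{"dx":50,"dy":0,"dz":0,"rx":0,"ry":0,"rz":0,"gripper":1},{"dx":60,"dy":0,"dz":0,"rx":0,"ry":0,"rz":0,"gripper":1},{"dx":70,"dy":0,"dz":0,"rx":0,"ry":0,"rz":0,"gripper":1},{"dx":70,"dy":0,"dz":0,"rx":0,"ry":0,"rz":0,"gripper":1},{"dx":70,"dy":0,"dz":0,"rx":0,"ry":0,"rz":0,"gripper":1}]'
python3 - <<'E'
from h import *
a=read_camera("scene")[150:300,230:430];b=read_camera("side")[100:250,210:410]
cv2.imwrite("pics/p4.png",np.hstack([cv2.resize(a,(400,300)),cv2.resize(b,(400,300))]))
E
```

```text
time: 5.0
position: [0.5851, 0.2718, 0.1196]
eef_rot: [-2.389, -2.039, 0.0]
wrist_force: [-0.5, -0.0, -0.5]
finger_gap: 0.175
grasp_force: 35.0
```

View pics/p4.png

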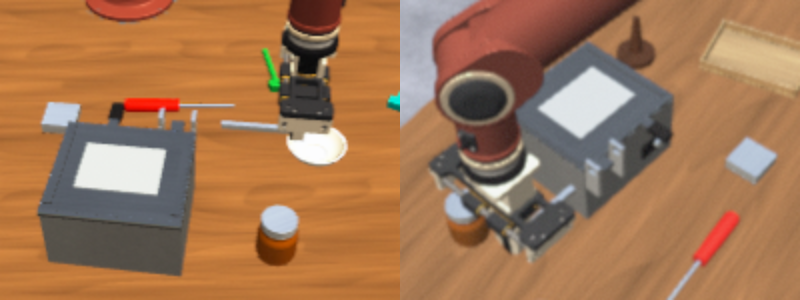

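The bar is clear of both staples: the shank is level, with its tip about 13 mm beyond the left staple. The guard is shut. Next I work out the carry.

```bash
python3 - <<'E'
from h import *
go((.585,.27,.26),(.987,-.159,0));go((.56,-.329,.26),(.174,-.985,0));print(state()["qpos"])
E
```

```text
d mm [  -0.3   -0.4 -140.5] r deg [-0.   0.1  0. ]
d mm [-595.7   70.1 -139.9] r deg [ 0.   0.1 70.8]
[-0.2376  0.7367 -0.4035  1.5441  0.3361  0.9308 -0.9094]
```

```bash
python3 -m creep '[{"dx":0,"dy":0,"dz":-20,"rx":0,"ry":0,"rz":0,"gripper":1},{"dx":0,"dy":0,"dz":-50,"rx":0,"ry":0,"rz":0,"gripper":1},{"dx":0,"dy":0,"dz":-80,"rx":0,"ry":0,"rz":0,"gripper":1},{"dx":0,"dy":0,"dz":-110,"rx":0,"ry":0,"rz":0,"gripper":1},{"dx":-10,"dy":0,"dz":-135,"rx":0,"ry":0,"rz":0,"gripper":1},{"dx":-30,"dy":3,"dz":-140,"rx":0,"ry":0,"rz":3,"gripper":1},{"dx":-60,"dy":7,"dz":-140,"rx":0,"ry":0,"rz":7,"gripper":1},{"dx":-90,"dy":10,"dz":-140,"rx":0,"ry":0,"rz":11,"gripper":1},{"dx":-120,"dy":14,"dz":-140,"rx":0,"ry":0,"rz":15,"gripper":1},{"dx":-150,"dy":18,"dz":-140,"rx":0,"ry":0,"rz":19,"gripper":1},{"dx":-180,"dy":21,"dz":-140,"rx":0,"ry":0,"rz":23,"gripper":1},{"dx":-210,"dy":24,"dz":-140,"rx":0,"ry":0,"rz":27,"gripper":1},{"dx":-240,"dy":28,"dz":-140,"rx":0,"ry":0,"rz":31,"gripper":1},{"dx":-270,"dy":32,"dz":-140,"rx":0,"ry":0,"rz":35,"gripper":1},{"dx":-300,"dy":35,"dz":-140,"rx":0,"ry":0,"rz":39,"gripper":1},{"dx":-330,"dy":38,"dz":-140,"rx":0,"ry":0,"rz":43,"gripper":1},{"dx":-360,"dy":42,"dz":-140,"rx":0,"ry":0,"rz":47,"gripper":1},{"dx":-390,"dy":46,"dz":-140,"rx":0,"ry":0,"rz":51,"gripper":1},{"dx":-420,"dy":49,"dz":-140,"rx":0,"ry":0,"rz":55,"gripper":1},{"dx":-450,"dy":53,"dz":-140,"rx":0,"ry":0,"rz":59,"gripper":1}]'
python3 - <<'E'
from h import *
go((.56,-.329,.20),(.174,-.985,0));print(state()["qpos"])
E
```

```text
time: 6.77
position: [0.5653, -0.1841, 0.2599]
eef_rot: [3.086, 0.589, -0.001]
wrist_force: [0.6, 0.3, -0.5]
finger_gap: 0.17
grasp_force: 35.0
d mm [-58.3 132.7  59.9] r deg [ 0.   0.  11.6]
[ 0.3729  0.4949 -0.1523  1.5282  0.0804  1.1249 -0.9897]
```

```bash
python3 -m creep '[{"dx":-12,"dy":28,"dz":5,"rx":0,"ry":0,"rz":4,"gripper":1},{"dx":-24,"dy":56,"dz":20,"rx":0,"ry":0,"rz":8,"gripper":1},{"dx":-36,"dy":84,"dz":40,"rx":0,"ry":0,"rz":11.5,"gripper":1},{"dx":-48,"dy":110,"dz":60,"rx":0,"ry":0,"rz":11.5,"gripper":1},{"dx":-58,"dy":133,"dz":60,"rx":0,"ry":0,"rz":11.5,"gripper":1},{"dx":-58,"dy":133,"dz":60,"rx":0,"ry":0,"rz":11.5,"gripper":1},{"dx":-58,"dy":133,"dz":60,"rx":0,"ry":0,"rz":11.5,"gripper":1}]'
python3 - <<'E'
from h import *
go((.56,-.329,.1),(.174,-.985,0))
I=read_camera("wrist");a=read_camera("scene")[170:320,130:290]
cv2.imwrite("pics/p5.png",np.hstack([I[::1,100:540],cv2.resize(a,(360,400))]))
c=get_calibration("wrist");np.savez("w5.npz",**c)
# tray outline corners predicted in wrist view
x=np.array([.985,.174,0]);y=np.array([-.174,.985,0]);T=np.linalg.inv(c["extrinsics"])
P=[np.array([.51,-.338,.022])+sx*.09*x+sy*.06*y for sx,sy in((1,1),(1,-1),(-1,-1),(-1,1))]
print(cv2.projectPoints(np.array(P),cv2.Rodrigues(T[:3,:3])[0],T[:3,3],c["intrinsics"],c["dist_coeffs"])[0][:,0])
E
```

```text
time: 7.35
position: [0.5605, -0.3297, 0.1991]
eef_rot: [3.129, 0.276, -0.002]
wrist_force: [0.6, 0.3, -0.6]
finger_gap: 0.167
grasp_force: 35.0
d mm [-0.2 -0.8 99.1] r deg [0.  0.1 0.1]
[[266.332  143.8969]
 [375.1501 144.5256]
 [366.8163 286.6396]
 [272.6748 286.0865]]
```

View pics/p5.png

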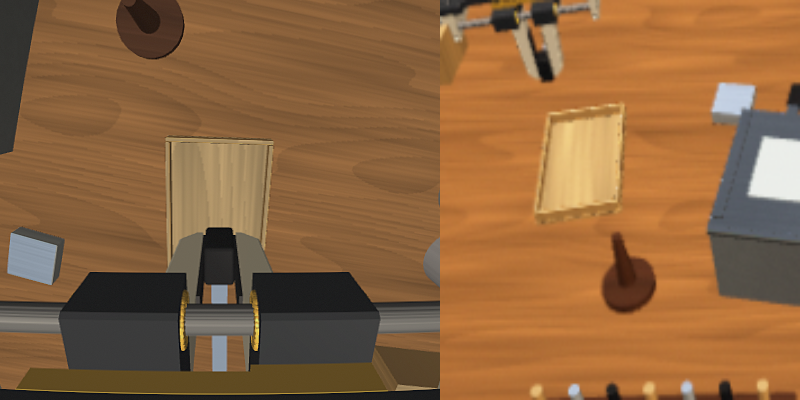

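The tray's far corners are at wrist (265,137) and (372,141). My prediction was (266,144) and (375,144.5), so I shift 5 mm along the tray. The bar is in line with it.

```bash
python3 -m creep '[{"dx":5,"dy":-1,"dz":25,"rx":0,"ry":0,"rz":1,"gripper":1},{"dx":5,"dy":-1,"dz":55,"rx":0,"ry":0,"rz":1,"gripper":1},{"dx":5,"dy":-1,"dz":85,"rx":0,"ry":0,"rz":1,"gripper":1},{"dx":5,"dy":-1,"dz":115,"rx":0,"ry":0,"rz":1,"gripper":1},{"dx":5,"dy":-1,"dz":140,"rx":0,"ry":0,"rz":1,"gripper":1},{"dx":5,"dy":-1,"dz":158,"rx":0,"ry":0,"rz":1,"gripper":1},{"dx":5,"dy":-1,"dz":170,"rx":0,"ry":0,"rz":1,"gripper":1},{"dx":5,"dy":-1,"dz":178,"rx":0,"ry":0,"rz":1,"gripper":1},{"dx":5,"dy":-1,"dz":183,"rx":0,"ry":0,"rz":1,"gripper":1},{"dx":5,"dy":-1,"dz":185,"rx":0,"ry":0,"rz":1,"gripper":1},{"dx":5,"dy":-1,"dz":185,"rx":0,"ry":0,"rz":1,"gripper":1}]'
python3 -m creep '[{"dx":0,"dy":0,"dz":1,"rx":0,"ry":0,"rz":0,"gripper":1},{"dx":0,"dy":0,"dz":2,"rx":0,"ry":0,"rz":0,"gripper":1},{"dx":0,"dy":0,"dz":3,"rx":0,"ry":0,"rz":0,"gripper":1},{"dx":0,"dy":0,"dz":3,"rx":0,"ry":0,"rz":0,"gripper":1}]'
```

```text
time: 8.37
position: [0.5676, -0.325, 0.0154]
eef_rot: [3.13, 0.258, 0.002]
wrist_force: [0.3, -0.8, 0.1]
finger_gap: 0.171
grasp_force: 35.0
time: 8.7
position: [0.567, -0.325, 0.0119]
eef_rot: [3.131, 0.257, 0.001]
wrist_force: [0.0, -0.6, -0.4]
finger_gap: 0.168
grasp_force: 35.0
```

```bash
python3 -m creep '[{"dx":0,"dy":0,"dz":1,"rx":0,"ry":0,"rz":0,"gripper":1},{"dx":0,"dy":0,"dz":2,"rx":0,"ry":0,"rz":0,"gripper":1},{"dx":0,"dy":0,"dz":2,"rx":0,"ry":0,"rz":0,"gripper":1}]'
python3 -m creep '[{"dx":0,"dy":0,"dz":0,"rx":0,"ry":0,"rz":0,"gripper":0.75},{"dx":0,"dy":0,"dz":0,"rx":0,"ry":0,"rz":0,"gripper":0.65},{"dx":0,"dy":0,"dz":0,"rx":0,"ry":0,"rz":0,"gripper":0.6},{"dx":0,"dy":0,"dz":0,"rx":0,"ry":0,"rz":0,"gripper":0.6},{"dx":0,"dy":0,"dz":0,"rx":0,"ry":0,"rz":0,"gripper":0.6}]'
python3 -m creep '[{"dx":0,"dy":0,"dz":-10,"rx":0,"ry":0,"rz":0,"gripper":0.6},{"dx":0,"dy":0,"dz":-30,"rx":0,"ry":0,"rz":0,"gripper":0.6},{"dx":0,"dy":0,"dz":-60,"rx":0,"ry":0,"rz":0,"gripper":0.6},{"dx":0,"dy":0,"dz":-90,"rx":0,"ry":0,"rz":0,"gripper":0.6},{"dx":0,"dy":0,"dz":-120,"rx":0,"ry":0,"rz":0,"gripper":0.6},{"dx":0,"dy":0,"dz":-150,"rx":0,"ry":0,"rz":0,"gripper":0.6},{"dx":0,"dy":0,"dz":-180,"rx":0,"ry":0,"rz":0,"gripper":0.6},{"dx":0,"dy":0,"dz":-210,"rx":0,"ry":0,"rz":0,"gripper":0.6},{"dx":0,"dy":0,"dz":-240,"rx":0,"ry":0,"rz":0,"gripper":0.6},{"dx":0,"dy":0,"dz":-240,"rx":0,"ry":0,"rz":0,"gripper":0.6},{"dx":0,"dy":0,"dz":-240,"rx":0,"ry":0,"rz":0,"gripper":0.6}]'
python3 - <<'E'
from h import *
I=read_camera("wrist");c=get_calibration("wrist")
a=read_camera("side")[85:185,310:440];np.savez("w6.npz",**c);cv2.imwrite("pics/w6f.png",I)
cv2.imwrite("pics/p6.png",np.hstack([I[:,160:480],cv2.resize(a,(480,400),interpolation=cv2.INTER_CUBIC)]))
E
```

```text
time: 8.95
position: [0.5672, -0.3251, 0.0111]
eef_rot: [3.131, 0.257, 0.001]
wrist_force: [-2.2, 0.4, 6.6]
finger_gap: 0.169
grasp_force: 35.0
time: 9.37
position: [0.5668, -0.3249, 0.0094]
eef_rot: [-3.131, -0.257, 0.0]
wrist_force: [0.2, -0.3, -0.3]
finger_gap: 0.396
grasp_force: 0.0
time: 10.28
position: [0.5679, -0.3254, 0.2527]
eef_rot: [3.128, 0.257, 0.008]
wrist_force: [-0.5, 0.0, -0.7]
finger_gap: 0.399
grasp_force: 0.0
```

View pics/p6.png

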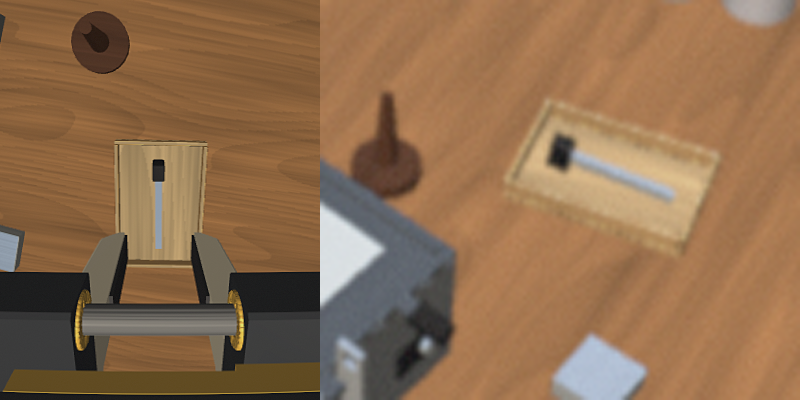

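The bar lies in the middle of the tray: head at wrist (318,170), shank down to (318,247), clear of the walls. The side view agrees. Next is the grip.

```bash
python3 - <<'E'
from h import *
go((.523,-.0065,.19),(-.159,-.987,0));print(state()["qpos"])
E
```

```text
d mm [   9.4 -320.8   59.4] r deg [-0.   0.1 18.5]
[ 0.5327  0.5981 -0.0819  1.3667  0.0498  1.1805 -0.9608]
```

```bash
python3 -m creep '[{"dx":1,"dy":-25,"dz":0,"rx":0,"ry":0,"rz":2,"gripper":0.5},{"dx":2,"dy":-55,"dz":0,"rx":0,"ry":0,"rz":5,"gripper":0.5},{"dx":3,"dy":-85,"dz":0,"rx":0,"ry":0,"rz":8,"gripper":0.5},{"dx":4,"dy":-115,"dz":0,"rx":0,"ry":0,"rz":11,"gripper":0.5},{"dx":5,"dy":-145,"dz":0,"rx":0,"ry":0,"rz":14,"gripper":0.5},{"dx":6,"dy":-175,"dz":0,"rx":0,"ry":0,"rz":17,"gripper":0.5},{"dx":7,"dy":-205,"dz":10,"rx":0,"ry":0,"rz":18.5,"gripper":0.5},{"dx":8,"dy":-235,"dz":20,"rx":0,"ry":0,"rz":18.5,"gripper":0.5},{"dx":9,"dy":-265,"dz":40,"rx":0,"ry":0,"rz":18.5,"gripper":0.5},{"dx":9,"dy":-295,"dz":55,"rx":0,"ry":0,"rz":18.5,"gripper":0.5},{"dx":9,"dy":-315,"dz":59,"rx":0,"ry":0,"rz":18.5,"gripper":0.5},{"dx":9,"dy":-321,"dz":59,"rx":0,"ry":0,"rz":18.5,"gripper":0.5},{"dx":9,"dy":-321,"dz":59,"rx":0,"ry":0,"rz":18.5,"gripper":0.5},{"dx":9,"dy":-321,"dz":59,"rx":0,"ry":0,"rz":18.5,"gripper":0.5}]'
python3 - <<'E'
from h import *
go((.523,-.0065,.0995),(-.159,-.987,0))
I=read_camera("wrist");c=get_calibration("wrist")
T=np.linalg.inv(c["extrinsics"]);prj=lambda P:cv2.projectPoints(np.array(P,float),cv2.Rodrigues(T[:3,:3])[0],T[:3,3],c["intrinsics"],c["dist_coeffs"])[0][:,0]
q=prj([(.523,-.0065,.1245)]);print(q)
cv2.circle(I,tuple(int(v) for v in q[0]),3,(0,0,255),-1);cv2.imwrite("pics/w7.png",I)
E
```

```text
time: 11.55
position: [0.5236, -0.0082, 0.1905]
eef_rot: [3.13, -0.251, -0.0]
wrist_force: [-0.7, -0.3, 1.1]
finger_gap: 0.502
grasp_force: 0.0
d mm [-0.9 -1.7 91. ] r deg [ 0.1  0.  -0. ]
[[314.0745 210.7775]]
```

View pics/w7.png

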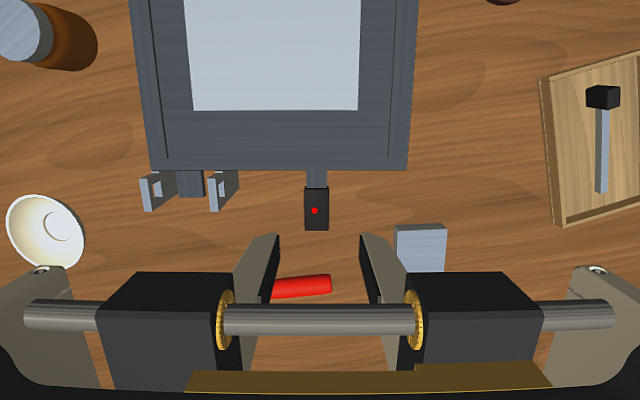

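The grip spans (305–328, 187–230), and my target dot is within about 2 px of its centre. It is 2 mm right of the dot, which is where the tool already stands, so I go straight down and pinch.

```bash
python3 -m creep '[{"dx":0,"dy":0,"dz":20,"rx":0,"ry":0,"rz":0,"gripper":0.5},{"dx":0,"dy":0,"dz":40,"rx":0,"ry":0,"rz":0,"gripper":0.5},{"dx":0,"dy":0,"dz":60,"rx":0,"ry":0,"rz":0,"gripper":0.5},{"dx":0,"dy":0,"dz":78,"rx":0,"ry":0,"rz":0,"gripper":0.5},{"dx":0,"dy":0,"dz":88,"rx":0,"ry":0,"rz":0,"gripper":0.5},{"dx":0,"dy":0,"dz":91,"rx":0,"ry":0,"rz":0,"gripper":0.5},{"dx":0,"dy":0,"dz":91,"rx":0,"ry":0,"rz":0,"gripper":0.8},{"dx":0,"dy":0,"dz":91,"rx":0,"ry":0,"rz":0,"gripper":1},{"dx":0,"dy":0,"dz":91,"rx":0,"ry":0,"rz":0,"gripper":1},{"dx":0,"dy":0,"dz":91,"rx":0,"ry":0,"rz":0,"gripper":1},{"dx":0,"dy":0,"dz":91,"rx":0,"ry":0,"rz":0,"gripper":1},{"dx":0,"dy":0,"dz":91,"rx":0,"ry":0,"rz":0,"gripper":1},{"dx":0,"dy":0,"dz":91,"rx":0,"ry":0,"rz":0,"gripper":1}]' 25
python3 - <<'E'
import numpy as np
for k in range(3,46,3):
    t=np.radians(k);print(k,np.round(1000*np.array([-.212*np.cos(t)+.0035*np.sin(t)+.212,-(.212*np.sin(t)+.0035*np.cos(t)-.0035)]),1))
E
```

```text
time: 12.68
position: [0.5243, -0.0061, 0.1006]
eef_rot: [-3.131, 0.249, -0.003]
wrist_force: [0.4, 1.9, 5.1]
finger_gap: 0.209
grasp_force: 25.0
3 [  0.5 -11.1]
6 [  1.5 -22.1]
9 [  3.2 -33.1]
12 [  5.4 -44. ]
15 [  8.1 -54.8]
18 [ 11.5 -65.3]
21 [ 15.3 -75.7]
24 [ 19.8 -85.9]
27 [ 24.7 -95.9]
30 [  30.2 -105.5]
33 [  36.1 -114.9]
36 [  42.5 -123.9]
39 [  49.4 -132.6]
42 [  56.8 -141. ]
45 [  64.6 -148.9]
```

```bash
python3 -m creep '[{"dx":0,"dy":0,"dz":-5,"rx":0,"ry":0,"rz":0,"gripper":1},{"dx":0.5,"dy":0,"dz":-11,"rx":0,"ry":0,"rz":0,"gripper":1},{"dx":1,"dy":0,"dz":-17,"rx":0,"ry":0,"rz":0,"gripper":1},{"dx":1.5,"dy":0,"dz":-22,"rx":0,"ry":0,"rz":0,"gripper":1},{"dx":2.5,"dy":0,"dz":-28,"rx":0,"ry":0,"rz":0,"gripper":1},{"dx":3,"dy":0,"dz":-33,"rx":0,"ry":0,"rz":0,"gripper":1},{"dx":4,"dy":0,"dz":-38.5,"rx":0,"ry":0,"rz":0,"gripper":1},{"dx":5.5,"dy":0,"dz":-44,"rx":0,"ry":0,"rz":0,"gripper":1},{"dx":8,"dy":0,"dz":-55,"rx":0,"ry":0,"rz":0,"gripper":1},{"dx":11.5,"dy":0,"dz":-65.5,"rx":0,"ry":0,"rz":0,"gripper":1},{"dx":11.5,"dy":0,"dz":-65.5,"rx":0,"ry":0,"rz":0,"gripper":1}]'
```

```text
time: 13.6
position: [0.535, -0.0079, 0.1667]
eef_rot: [-3.131, 0.249, -0.001]
wrist_force: [2.4, 2.7, -4.7]
finger_gap: 0.213
grasp_force: 25.0
```

```bash
python3 -m creep '[{"dx":4,"dy":0,"dz":-10,"rx":0,"ry":0,"rz":0,"gripper":1},{"dx":8,"dy":0,"dz":-20.5,"rx":0,"ry":0,"rz":0,"gripper":1},{"dx":13,"dy":0,"dz":-30.5,"rx":0,"ry":0,"rz":0,"gripper":1},{"dx":18.5,"dy":0,"dz":-40,"rx":0,"ry":0,"rz":0,"gripper":1},{"dx":24.5,"dy":0,"dz":-49.5,"rx":0,"ry":0,"rz":0,"gripper":1},{"dx":31,"dy":0,"dz":-58.5,"rx":0,"ry":0,"rz":0,"gripper":1},{"dx":38,"dy":0,"dz":-67,"rx":0,"ry":0,"rz":0,"gripper":1},{"dx":45,"dy":0,"dz":-75.5,"rx":0,"ry":0,"rz":0,"gripper":1},{"dx":53,"dy":0,"dz":-83.5,"rx":0,"ry":0,"rz":0,"gripper":1},{"dx":53,"dy":0,"dz":-83.5,"rx":0,"ry":0,"rz":0,"gripper":1},{"dx":53,"dy":0,"dz":-83.5,"rx":0,"ry":0,"rz":0,"gripper":1},{"dx":53,"dy":0,"dz":-83.5,"rx":0,"ry":0,"rz":0,"gripper":1},{"dx":53,"dy":0,"dz":-83.5,"rx":0,"ry":0,"rz":0,"gripper":1},{"dx":53,"dy":0,"dz":-83.5,"rx":0,"ry":0,"rz":0,"gripper":1}]'
python3 - <<'E'
from h import *
a=read_camera("scene")[160:310,150:350];b=read_camera("side")[80:230,230:430]
cv2.imwrite("pics/p8.png",np.hstack([cv2.resize(a,(400,300)),cv2.resize(b,(400,300))]))
E
```

```text
time: 14.77
position: [0.5852, -0.016, 0.248]
eef_rot: [-3.131, 0.248, 0.006]
wrist_force: [-2.7, 4.9, 0.3]
finger_gap: 0.216
grasp_force: 25.0
```

View pics/p8.png

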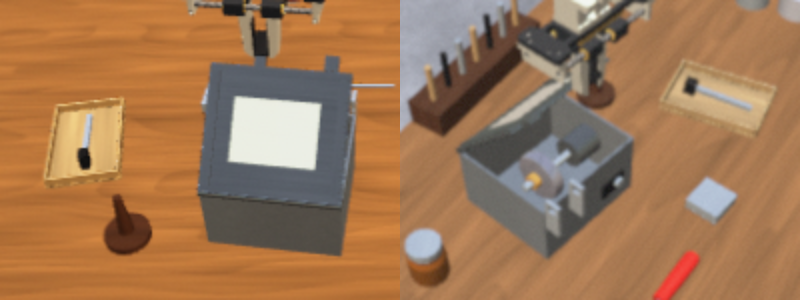

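The guard stands open with the grip between the fingers, and the bar is still in the tray. I'll check the angle against the lid's front corners at scene (254,192.5) and (326,196.5), then check that nothing is drifting.

```bash
python3 - <<'E'
from h import *
c=get_calibration("scene");T=np.linalg.inv(c["extrinsics"])
ux=np.array([.987,-.159,0]);uy=np.array([.159,.987,0]);H=np.array([.523,-.0065,.115])+.212*ux+.03*uy
for k in(38,42,45,48,52):
    t=np.radians(k);P=[H-ux*(.18*np.cos(t)-.006*np.sin(t))+np.array([0,0,.18*np.sin(t)+.006*np.cos(t)])+s*.1*uy for s in(-1,1)]
    print(k,cv2.projectPoints(np.array(P),cv2.Rodrigues(T[:3,:3])[0],T[:3,3],c["intrinsics"],c["dist_coeffs"])[0][:,0].ravel())
s=state();print(s["position"],s["wrist_force"],s["grasp_force"],s["dq"])
E
python3 -m creep '[{"dx":0,"dy":0,"dz":0,"rx":0,"ry":0,"rz":0,"gripper":1},{"dx":0,"dy":0,"dz":0,"rx":0,"ry":0,"rz":0,"gripper":1},{"dx":0,"dy":0,"dz":0,"rx":0,"ry":0,"rz":0,"gripper":1},{"dx":0,"dy":0,"dz":0,"rx":0,"ry":0,"rz":0,"gripper":1},{"dx":0,"dy":0,"dz":0,"rx":0,"ry":0,"rz":0,"gripper":1},{"dx":0,"dy":0,"dz":0,"rx":0,"ry":0,"rz":0,"gripper":1}]'
```

```text
38 [256.9171 191.8974 326.6807 197.678 ]
42 [255.7798 191.2207 326.3836 197.0575]
45 [254.8862 190.9065 326.1368 196.7911]
48 [253.9594 190.764  325.8696 196.7015]
52 [252.6746 190.8502 325.4817 196.8661]
[ 0.5851 -0.016   0.248 ] [-2.307   5.3904  0.1706] 25.000133514404297 [-0.0001 -0.0003 -0.002  -0.0006 -0.0001  0.0004 -0.0005]
time: 15.37
position: [0.5851, -0.016, 0.248]
eef_rot: [-3.131, 0.248, 0.006]
wrist_force: [-1.6, 4.3, 0.3]
finger_gap: 0.211
grasp_force: 25.0
```

The lid corners and the grip's rise of 147 mm both put the guard at about 45°, and it holds still. Handing in.

```bash
python3 -c "
from station import *
print(finish_job())"
```

```text
the job is handed in; nothing more can be done
None
```

I handed the job in with the locking bar lying in the tray and the gripper holding the guard still at about 45° (25 N grip); the hand-in gave no verdict, and I saw nothing else on the bench moved.

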